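# Load a brass plate into the drilling jig and clamp it

## Task

Load the drilling jig for drilling: push the brass plate along the jig's bed and under the low bridge until it is fully home against the stop at the far end, keeping it flat on the bed all the way. Then push the jig's red cam lever over towards the robot and right down, so that the cam clamps the plate. Only push with the fingers: never lift the plate, and leave the other things on the desk where they are.

Things in the scene. Friction and masses are not known exactly. Their poses are not given: they have to be found in the camera images.
- jig: grey drilling jig fixed on the white mat, whose top is 2.3 mm above z = 0. Base 230 (x) x 140 x 12 mm. Origin: centre of its underside; x runs in the feed direction, from the open bed near the robot to the stop at the far end; y across, to the left; z up. The bed is its top, 12 mm up. Channel between steel rails 10 mm high: 59 mm wide, jig x +34 to +102 mm, flared in front to an 86 mm mouth at x -2 mm
- jig_bridge (a point): middle of the lower front edge of the aluminium bridge that lies across the rails: jig x +35, y 0, z +22 mm, i.e. 10 mm above the bed, 2 mm more than the plate's thickness. The bridge reaches from jig x +35 to +80 mm and its top is 20 mm above the bed. In front of it the bed is open above. Axes as the jig's
- jig_home (a point): point on the bed where the plate's origin lies when it is home: jig x +49, y 0, z +12 mm. The stop face is 36 mm beyond it (jig x +85 mm). Home, the plate's rear edge is 36 mm before it (jig x +13 mm), 22 mm in front of the bridge. Axes as the jig's
- plate: loose brass plate with holes, 72 mm long (its x) x 56 mm wide (its y) x 8 mm thick, about 0.25 kg, lying askew (its x up to 0.3 rad from the jig's x) on the open bed in front of the bridge. Origin: centre of its underside; z up. Plate and jig are smooth, lightly oiled metal and slide easily (friction about 0.25)
- cam_lever (a joint): angle of the cam lever, rad. 0 = open: it stands up, leaning 25 degrees to the far side (jig +x). It grows as the lever comes over and down to the near side (jig -x), up to a hard stop at 1.745 = closed, 15 degrees above level over the plate's rear. Starts at 0 to 0.25; stays where left (friction 0.03 N m). Over the last 0.6 rad the cam bites on the plate: a few N more at the grip
- lever_grip (a point): point on the middle line of the lever's red grip, 45 mm from the axle. The grip is 14 mm thick and 16 mm wide (across the jig) and reaches from 26 to 60 mm from the axle. The axle runs across the jig (along its y) at jig x +56, y 0, z +31.5 mm, in a slot in the middle of the bridge
- pliers: small blue pliers lying flat, 116 x 32 x 14 mm, left of the jig; bystander
- loupe: black eye loupe, 36 mm across, 27 mm high, left of the jig; bystander
- dish: blue round parts dish, 101 mm across, 16 mm high, left of the jig; bystander
- pin_chuck: dark pin vice, 107 mm long, 9 mm thick, lying in front of the jig; bystander
- hammer: small riveting hammer, 134 mm long, 20 mm high, lying left of the jig; bystander
- parts_box: small clear parts box, 39 x 36 x 15 mm, in front of the jig; bystander
- tweezers: black tweezers, 122 mm long, lying right of the jig; bystander
- wax_tin: yellow round tin, 56 mm across, 28 mm high, behind the jig; bystander

How it is judged:
On the way, in this order (a step that is already met when the one before it is completed fails the run):
1. the plate lies flat under the bridge, fully home against the stop (x of plate in the frame of jig above 0.0465 m and angle between the x axis of plate and the x axis of jig, either way round below 0.06 rad and angle between plate's own z axis and vertical below 0.04 rad), for 0.2 s.
2. the cam lever is right down (value of joint cam_lever above 1.62 rad), for 0.2 s.
At the end, for the whole second after the job is handed in: The plate lies flat (within 0.04 rad) and at rest in the jig's channel under the bridge, within 2.5 mm of the stop and square to it (within 0.06 rad); the cam lever is right down (over 1.62 of 1.745 rad) and its cam presses on the plate with at least 1 N (all of step 1 and x of plate in the frame of jig below 0.052 m and y of plate in the frame of jig between -0.004 and 0.004 m and linear speed of plate below 0.01 m/s and value of joint cam_lever above 1.62 rad and contact force between cam_lever and plate above 1 N); the robot touches nothing.
It fails at once if the plate is lifted off the bed (z of plate in the frame of jig above 0.018 m).
It fails at once if the plate is tipped by more than about 7 degrees (angle between plate's own z axis and vertical above 0.12 rad).
It fails at once if a bystander is moved by more than 2 cm (distance of any of pliers, loupe, dish, pin_chuck, hammer, parts_box, tweezers, wax_tin from where it was at the start of the episode above 0.02 m).
It also fails if it takes over 61 s, if anything falls off the work surface, if the arm or the gripper's body presses on something with over 40 N, if the wrist force passes 120 N, or if a joint passes its speed limit or range.

## Robot

A 7-joint arm with a two-finger parallel gripper is mounted at the origin on a cart in front of the work surface, level with it; the furniture and walls round the work are solid. World frame = base frame: x ahead of the robot, y to its left, z up, the work surface at z = 0. Lengths are in m, angles in rad, forces in N, time in s.
With the tool pointing down it reaches from about 0.425 to 0.875 m from the base axis. Payload 8.4 kg.
Tool frame: the origin (TCP) lies at the very end of the fingers, on their centre line; the grasp point (between the pads) lies 19 mm behind it (manip.tcp_to_grasp is the distance from the TCP to the grasp point, in m); z points along the fingers, x is the direction in which the jaws open and shut, and the axes are right-handed (so a half turn about z gives the same grasp; the last joint's range is limited). The gripper opens to 87 mm and grips with 3 to 60 N. Pads are 19 mm wide; open, the fingers measure 117 mm over their backs; the gripper's body (75 mm by 190 mm) begins 51 mm behind the grasp point.
Start: joints at [1.02, 0.333, 0.04, 1.465, -0.013, 1.343, -0.059], TCP at [0.284, -0.585, 0.223] pointing down, gripper open.
Joint ranges: [-2.58, 2.58], [-0.38, 2.09], [-1.3, 1.39], [0.25, 2.4], [-1.5, 4.64], [0.08, 2.09], [-2.65, 2.65]. Speed limits (rad/s): [2.22, 2.22, 2.79, 2.79, 3.14, 3.14, 3.14].

## Interface

Orientations are given as a unit quaternion [x, y, z, w].
In Python, from bench import manip gives the robot as it stands.
- The arm moves only by the tool arm_command, never from a script. Its argument "deltas" is a list of rows, each a list of 7 numbers: the shift along the tool's x, y, z in m, then the turn, a rotation vector about the tool's x, y, z in degrees, then the finger opening in m, from 0 to 0.087. In form: [[tx, ty, tz, wx, wy, wz, hand], ...]. A call has 1 to 5 rows; each row is the pose to reach, as a shift and turn from the pose commanded when the call began, along the tool's axes at that moment; what a row does not reach only later rows make up. A row lasts 1/8 s, in which the tool goes at most 62.5 mm and 10.7 degrees, less where a joint would pass 70% of its speed; a pose out of reach is approached as far as the arm can. A call with a gripper value outside its range is refused whole. The fingers move at their own pace and stop on an object; "force" is the grip in N (left out, the last holds). Time passes only in rows, so rows that repeat a pose let the fingers close. It gives the time, the measured TCP pose, the force and the opening at its end, in the units of the state.
- manip.state(): the state, without advancing time (a new reading comes with each control period).
- manip.get_image(name): name is "side" or "top"; returns the picture (420x560x3 uint8, blue, green, red); there is no depth.
- manip.calibration(name): a dict with "K" (3x3 intrinsics, pixels), "dist" ([k1, k2, p1, p2, k3] as OpenCV has them; the pictures are not rectified), "R" (3x3) and "t" (3): a world point X has camera coordinates R X + t. Camera axes: x right, y down, z forward; pixel columns grow to the right and rows downward; lengths in m; the calibration is good to about 2 mm. A picture is of the moment at which its call begins. calibration takes no time and is no camera call.
- manip.hand_in(): hands the job in, once; it reports no verdict.
Trained networks look in the newest picture that a camera, given by its name, has taken for a name from the list of things; names that differ only in an ending like _2 or _b are one class to them, and where a whole thing is asked for, a point or a joint stands for the part that bears it (a point fixed in the world has none). Each returns a list of dicts, best first, with "p" (0 to 1); they miss things now and then, are a little off and sometimes report something else, mostly with a low value. They report only what shows in the picture. A call takes as long as a camera call.
- manip.boxes_of(thing, camera): "bbox" ([left, top, width, height] as shares, 0 to 1, of the picture: columns of its width, rows of its height, round what is visible of it).
The state is a dict: "time_s": time; "q": joint angles; "qd": joint speeds; "joint_efforts": joint torques, N m; "eef_pos": TCP position; "eef_rot": TCP orientation; "ft_force": force on the tool from outside, world axes, zero at the start; "moment": the same for the moment, N m; "width": finger opening in m.
Only numpy, scipy, OpenCV 4.12 (cv2) and the standard library are available. Lean on these libraries where they do the work, as an engineer would, in place of code of your own. Each camera call takes 0.05 s, during which the arm holds its last target.

## Working session

There is one attempt and no reset: what is moved stays moved. The work goes in short steps, Python scripts to look and compute and a tool call to move; the robot and the scene stay as the last step left them, time stands still between calls to the robot, and variables do not carry over. Pictures are saved under pics/ and viewed, and the job is handed in when it is done.

Besides the shell and the picture viewer there is one more tool, called in YAML: its name, and indented under it one key for each argument. arm_command: Moves the arm, as the interface text tells. Its arguments: {"type":"object","properties":{"deltas":{"type":"array","items":{"type":"array","items":{"type":"number"}}},"force":{"type":"number"}},"required":["deltas"]}

```bash
mkdir -p pics; ls; python3 - <<'E'
from bench import manip
import cv2
for n in("side","top"):
    im=manip.get_image(n); cv2.imwrite(f"pics/{n}0.png",im)
    c=manip.calibration(n); print(n,c)
    for t in("jig","plate","cam_lever","lever_grip"):
        print(t,manip.boxes_of(t,n)[:2])
print(manip.state())
E
```

```text
pics
side {'K': array([[443.5057396 ,   0.        , 277.85982037],
       [  0.        , 443.5057396 , 207.6465942 ],
       [  0.        ,   0.        ,   1.        ]]), 'dist': array([-0.12074233,  0.        ,  0.        ,  0.        ,  0.        ]), 'R': array([[-0.86650951, -0.49891222,  0.01574366],
       [-0.23917563,  0.38730257, -0.89038853],
       [ 0.43812816, -0.77529563, -0.45492901]]), 't': array([0.4583866 , 0.25388784, 0.79155801])}
jig [{'bbox': [0.4598, 0.4367, 0.1729, 0.1407], 'p': 0.57}]
plate [{'bbox': [0.5454, 0.4969, 0.0638, 0.0402], 'p': 0.8}]
cam_lever []
lever_grip []
top {'K': array([[437.47669311,   0.        , 275.35051939],
       [  0.        , 437.47669311, 209.84337647],
       [  0.        ,   0.        ,   1.        ]]), 'dist': array([0.02228088, 0.        , 0.        , 0.        , 0.        ]), 'R': array([[-0.01014551, -0.99911296, -0.0408701 ],
       [-0.9991298 ,  0.01178236, -0.04001031],
       [ 0.04045636,  0.04042861, -0.99836307]]), 't': array([-0.06688966,  0.5611453 ,  0.96563648])}
jig [{'bbox': [0.5423, 0.3893, 0.1484, 0.235], 'p': 
[... 266 characters left out ...]
.5, 'q': array([ 1.01981991,  0.33320795,  0.03988217,  1.46544535, -0.01338417,
        1.34331014, -0.05848963]), 'qd': array([ 5.24410119e-04, -1.40235436e-03,  3.13314683e-04,  1.53513741e-03,
        1.26302837e-03,  1.20691254e-03,  7.52996483e-06]), 'joint_efforts': array([-3.16010519e-03, -6.55561781e+01,  1.32995982e+00, -4.03757215e+01,
       -6.00891234e-02,  3.58558469e-02,  1.07753881e-04]), 'eef_pos': array([ 0.28373522, -0.58474272,  0.22251829]), 'eef_rot': array([ 8.47515206e-01, -5.30771111e-01, -4.67485956e-05, -2.42270728e-05]), 'ft_force': array([-0.12523197,  0.77514974, -0.59072288]), 'moment': array([0.01910583, 0.03227179, 0.03053797]), 'width': 0.08719800473106279}
```

```bash
python3 - <<'E'
import cv2
a=cv2.imread("pics/top0.png");b=cv2.imread("pics/side0.png")
cv2.imwrite("pics/top0z.png",cv2.resize(a[150:300,280:410],None,fx=4.6,fy=4,interpolation=cv2.INTER_CUBIC)[:600] if 0 else cv2.resize(a[150:290,280:410],None,fx=4.2,fy=4.2,interpolation=cv2.INTER_CUBIC))
cv2.imwrite("pics/side0z.png",cv2.resize(b[160:270,230:390],None,fx=5,fy=5,interpolation=cv2.INTER_CUBIC))
E
```

```text
(no output)
```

View pics/top0.png

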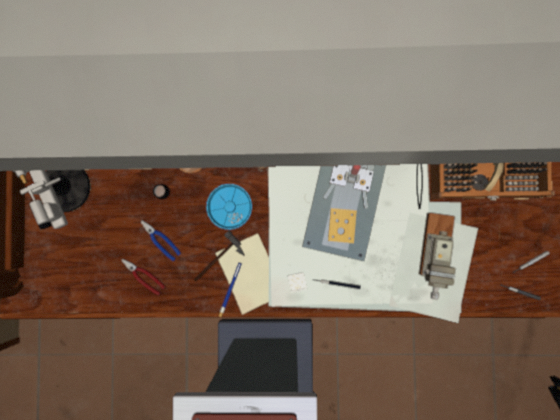

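View pics/side0.png

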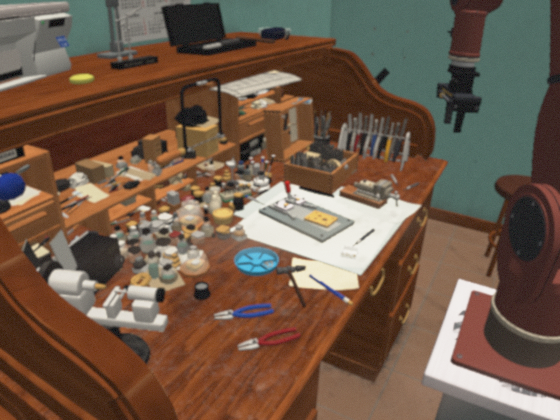

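```bash
sleep 1
```

```text
(no output)
```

View pics/top0z.png

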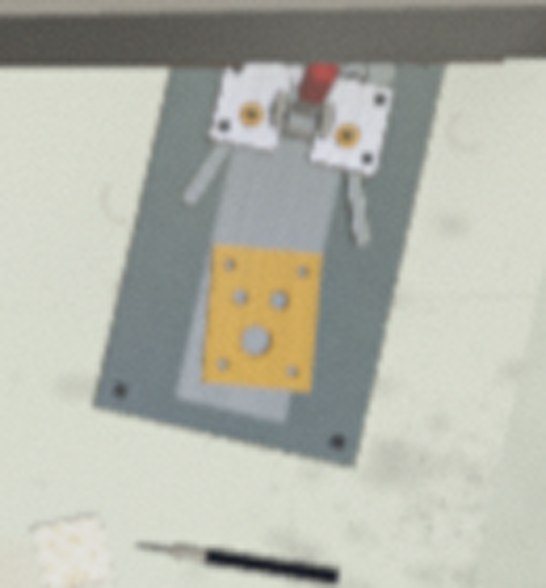

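View pics/side0z.png

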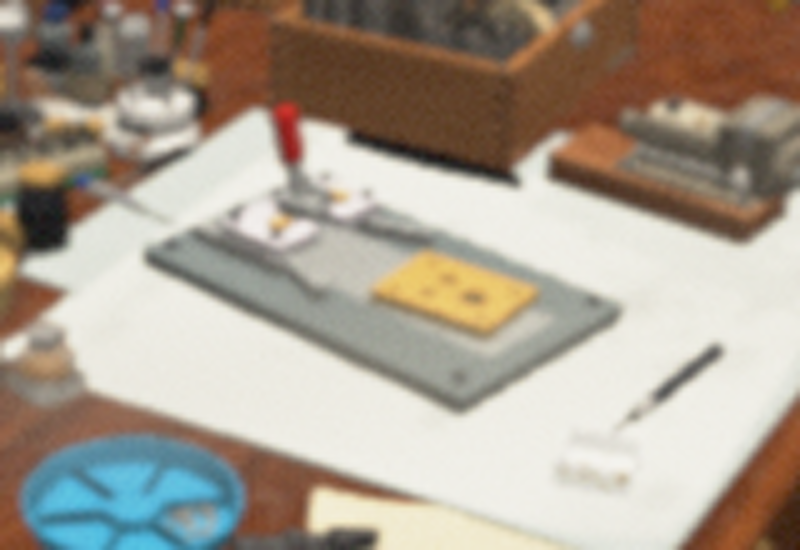

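```bash
cat > h.py <<'E'
import numpy as np, cv2
from scipy.optimize import least_squares
from bench import manip
C={n:manip.calibration(n) for n in("side","top")}
def proj(n,X):
    c=C[n]; X=np.atleast_2d(np.asarray(X,float))
    return cv2.projectPoints(X,cv2.Rodrigues(c["R"])[0],c["t"],c["K"],c["dist"])[0].reshape(-1,2)
def pose(p,z,P):
    c,s=np.cos(p[2]),np.sin(p[2]);P=np.atleast_2d(P)
    return np.c_[p[0]+c*P[:,0]-s*P[:,1],p[1]+s*P[:,0]+c*P[:,1],z+P[:,2]]
def fit(obs,z,p0):
    # obs: (cam,u,v,[x,y,z local])
    f=lambda p:np.concatenate([(proj(n,pose(p,z,[L]))[0]-[u,v]) for n,u,v,L in obs])
    r=least_squares(f,p0,loss='soft_l1');return r.x,f(r.x).reshape(-1,2)
def ray(n,u,v,z):
    c=C[n];d=cv2.undistortPoints(np.array([[[u,v]]],float),c["K"],c["dist"])[0,0]
    o=-c["R"].T@c["t"];r=c["R"].T@np.array([d[0],d[1],1]);return o+r*(z-o[2])/r[2]
E
python3 - <<'E'
from h import *
for n in C: print(n,-C[n]["R"].T@C[n]["t"])
T=lambda x,y:("top",280+x/4.2,150+y/4.2); S=lambda x,y:("side",230+x/5,160+y/5)
for q in[(95,405),(355,465),(440,68),(170,68)]: print(ray(*T(*q),.0143))
for q in[(212,246),(322,252),(312,392),(203,383)]: print(ray(*T(*q),.0223))
j=[(*T(95,405),[-.115,.07,.012]),(*T(355,465),[-.115,-.07,.012]),(*S(460,403),[-.115,.07,.012]),(*S(622,310),[-.115,-.07,.012]),(*S(147,250),[.115,.07,.012])]
a=(.5,-.1,-.2)
p,r=fit(j,.0023,a);print("jig all",p);print(r)
print("jig z bed",.0143)
pl=[(.036,.028),(.036,-.028),(-.036,-.028),(-.036,.028)]
t=[(212,246),(322,252),(312,392),(203,383)]
s=[(372,290),(427,250),(540,292),(490,330)]
ot=[(*T(*q),[*L,.008]) for q,L in zip(t,pl)]
os_=[(*S(*q),[*L,.008]) for q,L in zip(s,pl)]
for o in(ot,os_,ot+os_):
    q,r=fit(o,.0143,a);print("plate",q);print(r.round(1).tolist())
    c,s_=np.cos(p[2]),np.sin(p[2]);d=q[:2]-p[:2];print("in jig",c*d[0]+s_*d[1],-s_*d[0]+c*d[1],q[2]-p[2])
E
```

```text
side [0.11111628 0.74405472 0.57894484]
top [ 0.52091222 -0.11248128  0.98377361]
[ 0.47871548 -0.13260656  0.0143    ]
[ 0.44647747 -0.26740135  0.0143    ]
[ 0.65356758 -0.31535259  0.0143    ]
[ 0.65591922 -0.17438018  0.0143    ]
[ 0.56123634 -0.1943685   0.0223    ]
[ 0.55743654 -0.2511969   0.0223    ]
[ 0.48489163 -0.24476046  0.0223    ]
[ 0.49001643 -0.18861816  0.0223    ]
jig all [ 0.5732922  -0.22621886 -0.23820491]
[[-0.69831627  0.30524891]
 [-0.12277029  0.66869197]
 [ 0.19046494 -2.23507221]
 [ 0.23055082 -2.71617632]
 [-1.92674033 -1.78677293]]
jig z bed 0.0143
plate [ 0.52339376 -0.21973513 -0.08244507]
[[0.2, -0.2], [-0.3, 0.2], [-0.0, -0.1], [0.1, 0.1]]
in jig -0.05001935268416263 -0.005473314086529889 0.1557598452392398
plate [ 0.51902747 -0.21319538 -0.10503469]
[[-0.2, -0.0], [-0.0, 0.3], [0.4, -0.5], [-0.2, 0.1]]
in jig -0.055805456424810315 -0.00014849456826676773 0.1331702167915996
plate [ 0.52262224 -0.21933401 -0.08602621]
[[0.1, 0.2], [-0.4, 0.6], [-0.3, 0.3], [-0.1, 0.4], [-0.3, -1.1], [-0.5, -0.9], [0.0, -1.9], [-0.2, -1.3]]
in jig -0.050863734068685024 -0.0052655664552180275 0.1521786980437574
```

```bash
python3 - <<'E'
from h import *
for z in(.1,.2,.3,.4,.5,.6,.7):
  print(z,[ (ray("top",u,v,z)[:2].round(3).tolist(), proj("side",ray("top",u,v,z))[0].round().tolist()) for u,v in((5,167),(280,163),(350,161),(550,155))])
T=lambda x,y:("top",280+x/4.2,150+y/4.2); S=lambda x,y:("side",230+x/5,160+y/5)
j=[(*S(460,403),[-.115,.07,.012]),(*S(622,310),[-.115,-.07,.012]),(*S(147,250),[.115,.07,.012])]
print(fit(j,.0023,(.5,-.1,-.2)))
E
```

```text
0.1 [([0.652, 0.481], [56.0, 333.0]), ([0.652, -0.087], [253.0, 198.0]), ([0.654, -0.228], [281.0, 178.0]), ([0.658, -0.618], [336.0, 140.0])]
0.2 [([0.637, 0.414], [83.0, 263.0]), ([0.637, -0.09], [259.0, 161.0]), ([0.639, -0.215], [284.0, 146.0]), ([0.643, -0.561], [335.0, 116.0])]
0.3 [([0.622, 0.347], [113.0, 189.0]), ([0.622, -0.093], [265.0, 120.0]), ([0.624, -0.202], [287.0, 110.0]), ([0.627, -0.504], [335.0, 89.0])]
0.4 [([0.607, 0.28], [145.0, 116.0]), ([0.607, -0.096], [271.0, 76.0]), ([0.609, -0.189], [291.0, 70.0]), ([0.612, -0.446], [334.0, 57.0])]
0.5 [([0.593, 0.213], [177.0, 43.0]), ([0.593, -0.099], [279.0, 29.0]), ([0.593, -0.176], [296.0, 26.0]), ([0.596, -0.389], [333.0, 22.0])]
0.6 [([0.578, 0.145], [210.0, -26.0]), ([0.578, -0.101], [287.0, -23.0]), ([0.578, -0.163], [301.0, -22.0]), ([0.581, -0.332], [332.0, -20.0])]
0.7 [([0.563, 0.078], [242.0, -91.0]), ([0.563, -0.104], [295.0, -77.0]), ([0.563, -0.15], [306.0, -74.0]), ([0.565, -0.275], [330.0, -67.0])]
(array([ 0.5663331 , -0.2176736 , -0.26494919]), array([[-0.08665414,  0.23280839],
       [ 1.41504469, -0.12370686],
       [-1.10606738, -0.56149168]]))
```

```bash
python3 - <<'E'
import cv2
b=cv2.imread("pics/side0.png")
cv2.imwrite("pics/side0s.png",cv2.resize(b[0:210,150:450],None,fx=2.6,fy=2.6,interpolation=cv2.INTER_CUBIC))
E
```

```text
(no output)
```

View pics/side0s.png

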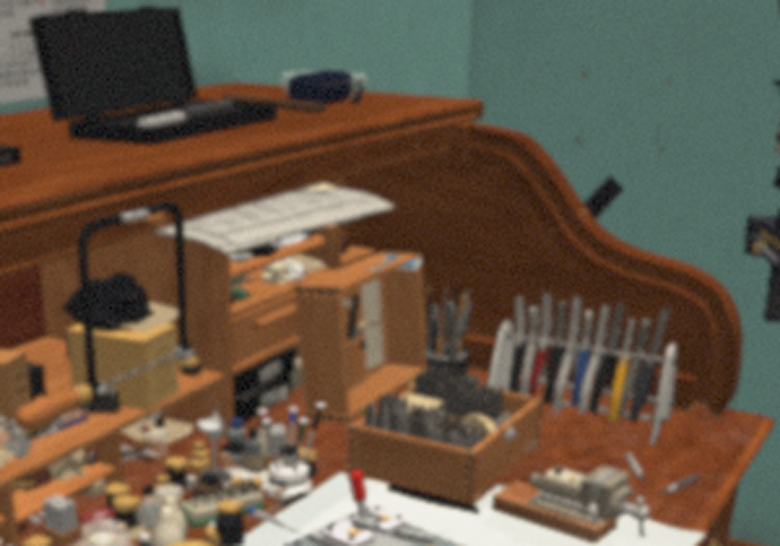

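```bash
cat >> h.py <<'E'
from scipy.spatial.transform import Rotation as Ro
JIG=np.array([.5745,-.2265,-.233])
def jw(x,y,p=None):
    p=JIG if p is None else p
    return pose(p,0,[[x,y,0]])[0,:2]
def wj(X,p=None):
    p=JIG if p is None else p
    c,s=np.cos(p[2]),np.sin(p[2]);d=np.array(X[:2])-p[:2];return np.array([c*d[0]+s*d[1],-s*d[0]+c*d[1]])
def goto(xj,yj,z,yaw=None):
    """tool deltas to reach jig x,y and world z; tool x along jig -y"""
    s=manip.state();R=Ro.from_quat(s["eef_rot"]);yaw=JIG[2] if yaw is None else yaw
    Y=np.array([np.sin(yaw),-np.cos(yaw),0]);Z=np.array([0,0,-1.]);X=Y
    T=Ro.from_matrix(np.c_[X,np.cross(Z,X),Z])
    d=R.inv().apply(np.r_[jw(xj,yj),z]-s["eef_pos"]);w=(R.inv()*T).as_rotvec(degrees=True)
    print("delta",d.round(4).tolist(),w.round(2).tolist())
def rep():
    s=manip.state();print(s["time_s"],"jig xy",wj(s["eef_pos"]).round(4),"z",s["eef_pos"][2].round(4),"F",s["ft_force"].round(2),"M",s["moment"].round(2),"w",s["width"].round(4),"q",s["q"].round(2))
E
python3 -c "
from h import *
rep();goto(-.112,0,.1)"
```

```text
Traceback (most recent call last):
  File "h.py", line 34, in rep
    s=manip.state();print(s["time_s"],"jig xy",wj(s["eef_pos"]).round(4),"z",s["eef_pos"][2].round(4),"F",s["ft_force"].round(2),"M",s["moment"].round(2),"w",s["width"].round(4),"q",s["q"].round(2))
                                                                                                                                                              ^^^^^^^^^^^^^^^^
AttributeError: 'float' object has no attribute 'round'
```

```bash
sed -i 's/s\["width"\].round(4)/round(s["width"],4)/' h.py
python3 -c "
from h import *
rep();goto(-.112,0,.1)"
```

```text
0.5 jig xy [-0.2002 -0.4157] z 0.2225 F [-0.13  0.78 -0.59] M [0.02 0.03 0.03] w 0.0872 q [ 1.02  0.33  0.04  1.47 -0.01  1.34 -0.06]
delta [-0.2662, -0.3312, 0.1225] [0.0, 0.01, 39.23]
```

arm_command:
  deltas:
    - [-0.037,-0.046,0,0,0,8,0.025]
    - [-0.074,-0.092,0,0,0,16,0.025]
    - [-0.111,-0.138,0,0,0,24,0.025]
    - [-0.148,-0.184,0,0,0,32,0.025]
    - [-0.185,-0.23,0.02,0,0,39.2,0.025]

```text
time_s: 1.12
eef_pos: [0.4114, -0.3167, 0.204]
eef_rot: [-0.619, 0.786, -0.002, 0.001]
ft_force: [0.7, 0.3, -0.6]
width: 0.0448
```

```bash
python3 -c "
from h import *
rep();goto(-.112,0,.1)"
```

```text
1.125 jig xy [-0.1378 -0.1254] z 0.204 F [ 0.73  0.32 -0.58] M [ 0.07 -0.02  0.09] w 0.0448 q [ 0.66  0.08 -0.09  1.81  0.01  1.25 -1.24]
delta [-0.1257, -0.025, 0.1039] [-0.2, -0.08, -0.22]
```

arm_command:
  deltas:
    - [-0.042,-0.01,0.03,0,0,0,0.025]
    - [-0.084,-0.018,0.06,0,0,0,0.025]
    - [-0.126,-0.025,0.09,0,0,0,0.025]
    - [-0.126,-0.025,0.104,0,0,0,0.025]
    - [-0.126,-0.025,0.104,0,0,0,0.025]

```text
time_s: 1.75
eef_pos: [0.4625, -0.2013, 0.0978]
eef_rot: [-0.62, 0.784, 0.001, -0.001]
ft_force: [-0.8, -0.3, 1.0]
width: 0.025
```

```bash
python3 -c "
from h import *
rep();goto(-.112,0,.03)
for n in C:
  im=manip.get_image(n);s=manip.state();P=proj(n,s['eef_pos'])[0];print(n,P)
  cv2.imwrite('pics/%s1.png'%n,im)
  u,v=int(P[0]),int(P[1]);cv2.imwrite('pics/%s1z.png'%n,cv2.resize(im[v-75:v+75,u-75:u+75],None,fx=4,fy=4,interpolation=cv2.INTER_CUBIC)); print(u-75,v-75)
"
```

```text
1.75 jig xy [-0.1148 -0.0014] z 0.0978 F [-0.76 -0.27  0.96] M [0.01 0.04 0.03] w 0.025 q [ 0.51  0.16 -0.2   1.95  0.04  1.03 -1.51]
delta [-0.0014, -0.0029, 0.0678] [0.1, -0.0, 0.04]
side [341.69642304 198.4289076 ]
266 123
top [338.54704905 255.7462463 ]
263 180
```

View pics/top1.png

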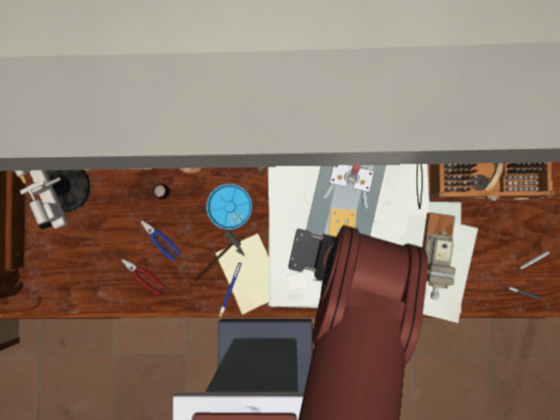

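View pics/side1z.png

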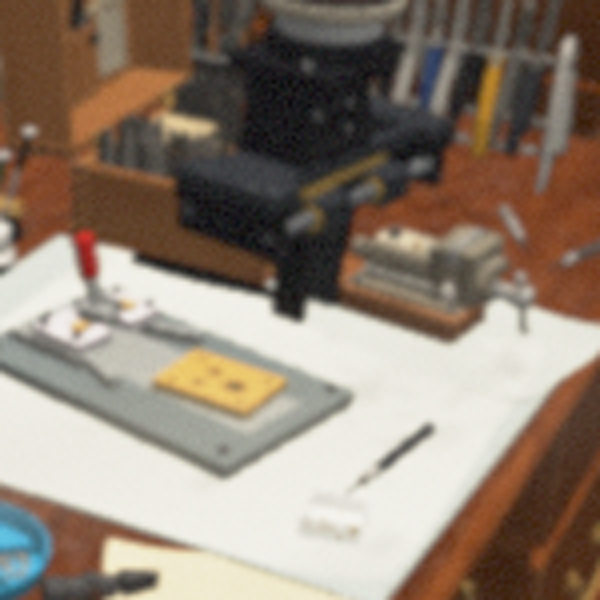

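```bash
python3 -c "
from h import *
s=manip.state();R=Ro.from_quat(s['eef_rot'])
for x in(-.0125,-.0275,.0125,.0275):
  for y in(-.0095,.0095):
    print(x,y,(proj('side',s['eef_pos']+R.apply([x,y,0]))[0]-[266,123])*4)
im=cv2.imread('pics/side1.png')[170:220,320:370];cv2.imwrite('pics/side1zz.png',cv2.resize(im,None,fx=12,fy=12,interpolation=cv2.INTER_CUBIC))
"
```

```text
-0.0125 -0.0095 [278.47821861 302.07016835]
-0.0125 0.0095 [303.18579001 311.64973911]
-0.0275 -0.0095 [263.94393892 309.54227964]
-0.0275 0.0095 [288.73903212 319.28666977]
0.0125 -0.0095 [302.10960708 289.9175287 ]
0.0125 0.0095 [326.66652759 299.23235368]
0.0275 -0.0095 [315.94347396 282.80122199]
0.0275 0.0095 [340.40739904 291.96292542]
```

View pics/side1zz.png

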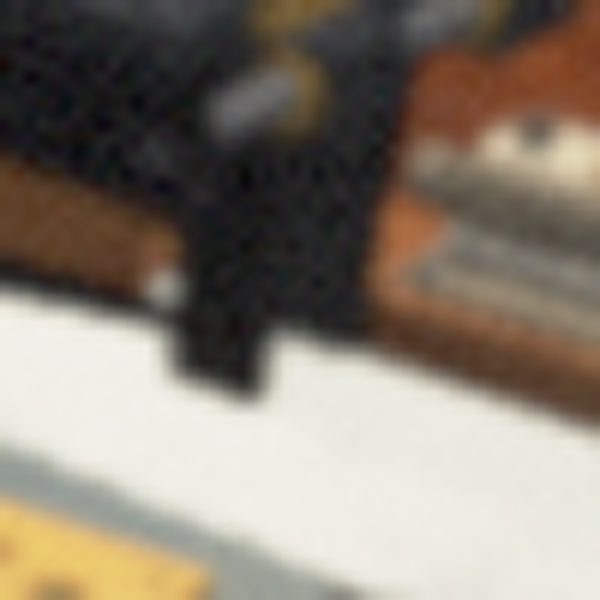

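arm_command:
  deltas:
    - [-0.001,-0.003,0.03,0,0,0,0.025]
    - [-0.001,-0.003,0.06,0,0,0,0.025]
    - [-0.001,-0.003,0.074,0,0,0,0.025]
    - [-0.001,-0.003,0.08,0,0,0,0.025]
    - [-0.001,-0.003,0.08,0,0,0,0.025]

```text
time_s: 2.48
eef_pos: [0.4668, -0.2012, 0.0192]
eef_rot: [-0.62, 0.784, -0.0, 0.0]
ft_force: [1.3, -0.6, 1.3]
width: 0.0248
```

```bash
python3 -c "
from h import *
rep();goto(-.09,0,.0165)"
```

```text
2.475 jig xy [-0.1107 -0.0002] z 0.0192 F [ 1.32 -0.55  1.3 ] M [ 0.02 -0.    0.01] w 0.0248 q [ 0.5   0.27 -0.2   2.01  0.07  0.87 -1.54]
delta [-0.0002, -0.0207, 0.0027] [-0.04, -0.01, 0.01]
```

arm_command:
  deltas:
    - [0,-0.004,0.002,0,0,0,0.025]
    - [0,-0.008,0.002,0,0,0,0.025]
    - [0,-0.012,0.002,0,0,0,0.025]
    - [0,-0.016,0.002,0,0,0,0.025]
    - [0,-0.02,0.002,0,0,0,0.025]

```text
time_s: 3.1
eef_pos: [0.4861, -0.2053, 0.0165]
eef_rot: [-0.62, 0.784, 0.0, -0.0]
ft_force: [0.3, 0.6, 0.4]
width: 0.025
```

```bash
cat > look.py <<'E'
import sys
from h import *
rep()
k=sys.argv[1]
im=manip.get_image("top");cv2.imwrite(f'pics/t{k}.png',cv2.resize(im[140:270,290:400],None,fx=4.5,fy=4.5,interpolation=cv2.INTER_CUBIC))
im=manip.get_image("side");cv2.imwrite(f'pics/s{k}.png',cv2.resize(im[165:265,240:370],None,fx=6,fy=6,interpolation=cv2.INTER_CUBIC))
E
python3 look.py 2
```

```text
3.1 jig xy [-0.0909  0.0002] z 0.0165 F [0.28 0.64 0.39] M [0.14 0.17 0.04] w 0.025 q [ 0.49  0.31 -0.2   1.97  0.08  0.88 -1.55]
```

View pics/s2.png

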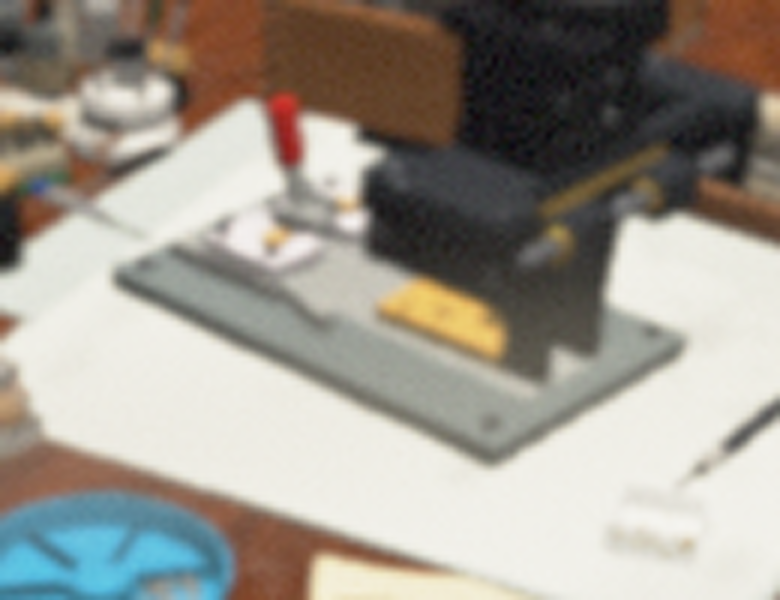

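View pics/t2.png

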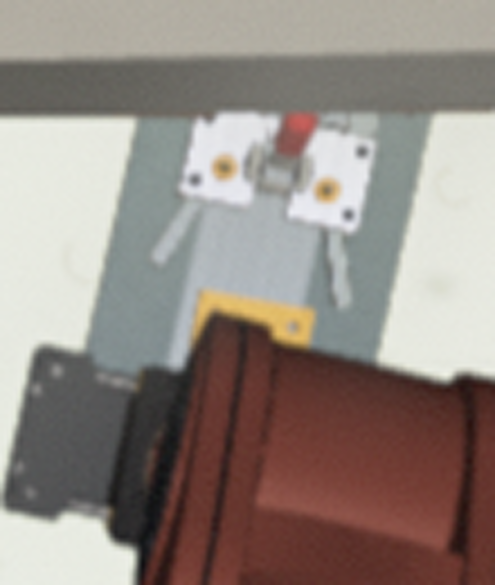

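arm_command:
  deltas:
    - [0,-0.005,0,0,0,0,0.025]
    - [0,-0.01,0,0,0,0,0.025]
    - [0,-0.015,0,0,0,0,0.025]
    - [0,-0.02,0,0,0,0,0.025]
    - [0,-0.025,0,0,0,0,0.025]

```text
time_s: 3.82
eef_pos: [0.5105, -0.2112, 0.0165]
eef_rot: [-0.62, 0.784, 0.0, -0.0]
ft_force: [-0.8, -0.1, 0.6]
width: 0.025
```

```bash
python3 look.py 3
```

```text
3.825 jig xy [-0.0658  0.0001] z 0.0165 F [-0.82 -0.05  0.56] M [0.21 0.29 0.  ] w 0.025 q [ 0.48  0.35 -0.19  1.91  0.08  0.89 -1.56]
```

View pics/t3.png

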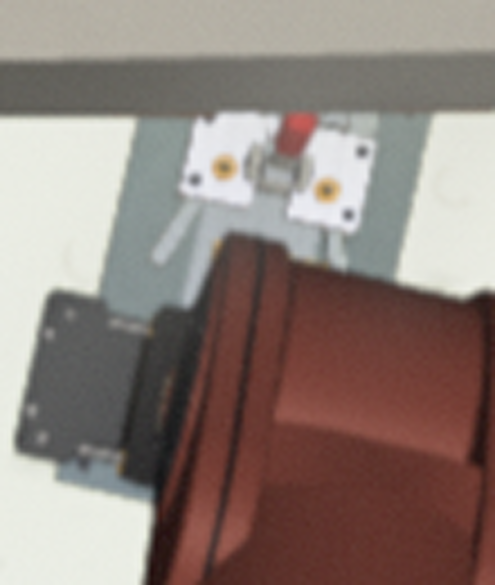

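View pics/s3.png

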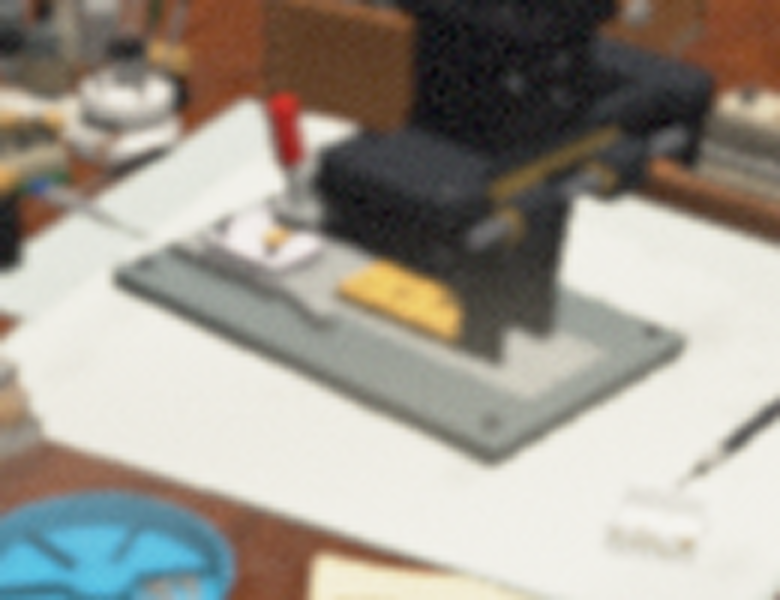

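arm_command:
  deltas:
    - [0,-0.005,0,0,0,0,0.025]
    - [0,-0.01,0,0,0,0,0.025]
    - [0,-0.015,0,0,0,0,0.025]
    - [0,-0.02,0,0,0,0,0.025]
    - [0,-0.025,0,0,0,0,0.025]

```text
time_s: 4.55
eef_pos: [0.5348, -0.217, 0.0164]
eef_rot: [-0.62, 0.784, 0.0, -0.0]
ft_force: [-0.9, 0.3, 0.5]
width: 0.0251
```

```bash
python3 look.py 4
```

```text
4.55 jig xy [-0.0408  0.0001] z 0.0164 F [-0.92  0.25  0.53] M [0.19 0.1  0.03] w 0.0251 q [ 0.47  0.39 -0.19  1.85  0.09  0.91 -1.57]
```

View pics/s4.png

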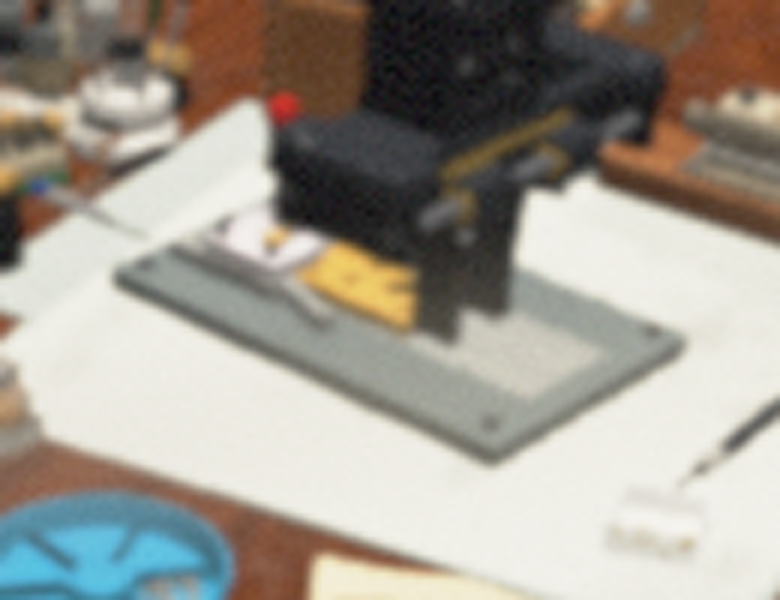

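arm_command:
  deltas:
    - [0,-0.004,0,0,0,0,0.025]
    - [0,-0.008,0,0,0,0,0.025]
    - [0,-0.012,0,0,0,0,0.025]
    - [0,-0.016,0,0,0,0,0.025]
    - [0,-0.02,0,0,0,0,0.025]

```text
time_s: 5.28
eef_pos: [0.5543, -0.2216, 0.0166]
eef_rot: [-0.62, 0.784, 0.0, -0.0]
ft_force: [0.3, 0.7, 0.9]
width: 0.0249
```

```bash
python3 -c "
from h import *
rep()"
```

```text
5.275 jig xy [-0.0208  0.0001] z 0.0166 F [0.25 0.72 0.89] M [ 0.04  0.27 -0.01] w 0.0249 q [ 0.46  0.42 -0.19  1.8   0.1   0.93 -1.57]
```

arm_command:
  deltas:
    - [0,-0.004,0,0,0,0,0.025]
    - [0,-0.008,0,0,0,0,0.025]
    - [0,-0.012,0,0,0,0,0.025]
    - [0,-0.015,0,0,0,0,0.025]
    - [0,-0.018,0,0,0,0,0.025]

```text
time_s: 5.9
eef_pos: [0.5716, -0.2257, 0.0165]
eef_rot: [-0.62, 0.784, 0.0, -0.0]
ft_force: [-1.3, 0.4, 0.5]
width: 0.0246
```

```bash
python3 look.py 5
```

```text
5.9 jig xy [-0.003   0.0002] z 0.0165 F [-1.34  0.38  0.55] M [ 0.08  0.14 -0.  ] w 0.0246 q [ 0.45  0.45 -0.18  1.75  0.1   0.94 -1.58]
```

View pics/s5.png

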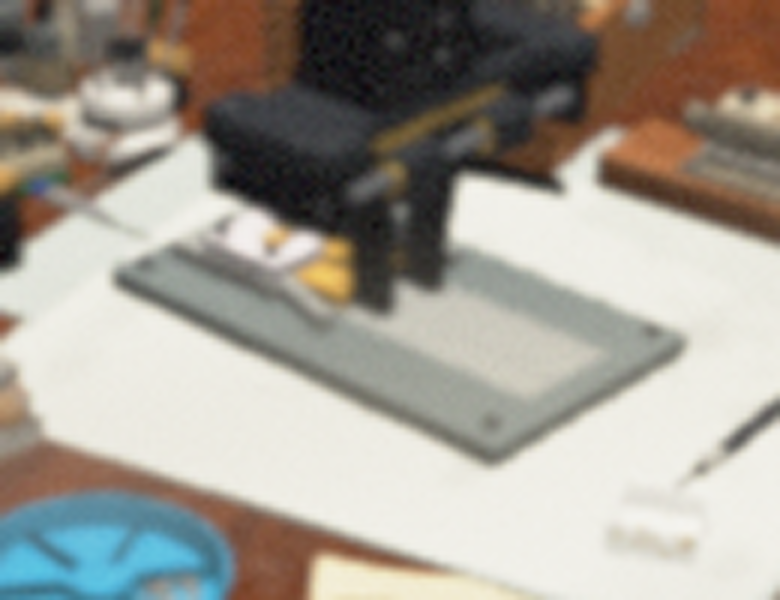

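Sliding freely. Final millimetres slowly, until the force rises.

arm_command:
  deltas:
    - [0,-0.0015,0,0,0,0,0.025]
    - [0,-0.003,0,0,0,0,0.025]
    - [0,-0.004,0,0,0,0,0.025]
    - [0,-0.005,0,0,0,0,0.025]
    - [0,-0.006,0,0,0,0,0.025]

```text
time_s: 6.62
eef_pos: [0.5759, -0.2266, 0.0162]
eef_rot: [-0.62, 0.784, 0.001, -0.001]
ft_force: [-8.7, 2.6, 5.5]
width: 0.0249
```

```bash
python3 -c "
from h import *
rep()"
```

```text
6.625 jig xy [0.0014 0.0002] z 0.0162 F [-8.69  2.6   5.54] M [ 0.56  1.95 -0.01] w 0.0249 q [ 0.45  0.46 -0.18  1.74  0.1   0.95 -1.58]
```

arm_command:
  deltas:
    - [0,-0.001,0,0,0,0,0.025]
    - [0,-0.002,0,0,0,0,0.025]
    - [0,-0.002,0,0,0,0,0.025]

```text
time_s: 7.0
eef_pos: [0.576, -0.2266, 0.0156]
eef_rot: [-0.62, 0.784, 0.003, -0.002]
ft_force: [-12.8, 3.9, 6.3]
width: 0.0251
```

```bash
python3 look.py 6
```

```text
7.0 jig xy [0.0015 0.0002] z 0.0156 F [-12.81   3.91   6.26] M [ 0.89  2.83 -0.11] w 0.0251 q [ 0.45  0.47 -0.18  1.73  0.1   0.96 -1.58]
```

View pics/s6.png

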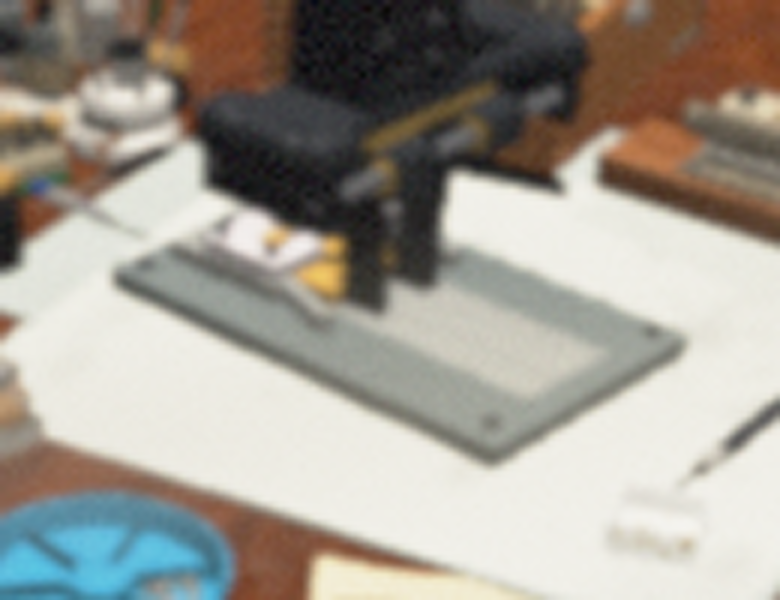

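arm_command:
  deltas:
    - [0,0.01,-0.001,0,0,0,0.025]
    - [0,0.03,-0.001,0,0,0,0.025]
    - [0,0.06,-0.03,0,0,0,0.0]
    - [0,0.09,-0.08,0,0,0,0.0]
    - [0,0.12,-0.13,0,0,0,0.0]

```text
time_s: 7.72
eef_pos: [0.4617, -0.1997, 0.1481]
eef_rot: [-0.62, 0.784, -0.0, 0.0]
ft_force: [1.2, -0.5, 1.0]
width: 0.0041
```

```bash
python3 look.py 7
```

```text
7.725 jig xy [-0.1159  0.    ] z 0.1481 F [ 1.23 -0.49  1.03] M [-0.01  0.04  0.04] w 0.0041 q [ 0.51  0.1  -0.21  1.9   0.02  1.14 -1.5 ]
```

View pics/s7.png

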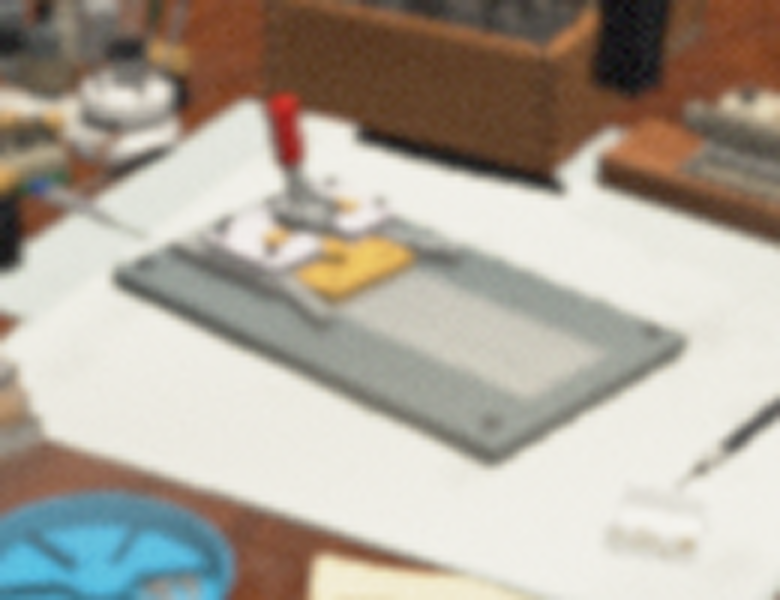

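View pics/t7.png

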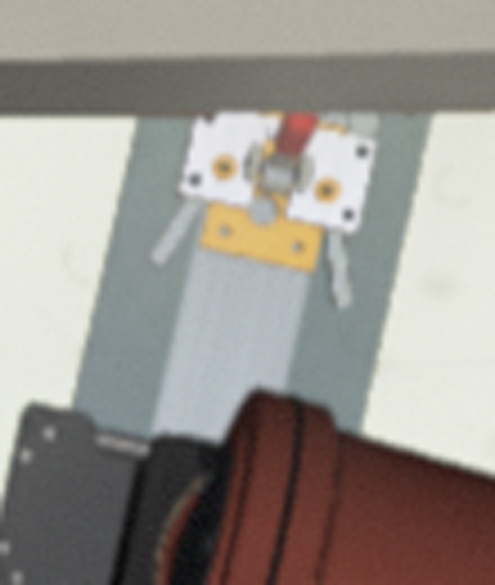

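```bash
python3 - <<'E'
from h import *
T=lambda x,y:("top",290+x/4.5,140+y/4.5)
for q in[(202,248),(315,272)]: print("rear",ray(*T(*q),.0223),wj(ray(*T(*q),.0223)))
for q in[(180,190),(358,232)]: print("bridge",wj(ray(*T(*q),.0343)))
S=lambda x,y:("side",240+x/6,165+y/6)
# lever angle: axle jig (.056,0,.0315); predicted grip tip at angle th
for th in(0,.1,.2,.25):
    a=np.deg2rad(25)-th
    for r in(.026,.045,.060):
        X=pose(JIG,.0023,[[.056+r*np.sin(a),0,.0315+r*np.cos(a)]])
        p=proj("side",X)[0];t=proj("top",X)[0];print(th,r,((p-[240,165])*6).round(),((t-[290,140])*4.5).round(),X.round(3))
for x in(.056,):
    X=pose(JIG,.0023,[[x,0,.0315]]);print(((proj("top",X)[0]-[290,140])*4.5).round())
E
```

```text
rear [ 0.59063917 -0.20443314  0.0223    ] [0.01060787 0.02519707]
rear [ 0.57823553 -0.25878114  0.0223    ] [ 0.01108822 -0.03054632]
bridge [0.03453238 0.04244378]
bridge [ 0.03318397 -0.04476126]
0 0.026 [283. 161.] [288. 137.] [[ 0.64  -0.242  0.057]]
0 0.045 [271. 122.] [297. 115.] [[ 0.647 -0.244  0.075]]
0 0.06 [261.  91.] [304.  97.] [[ 0.654 -0.245  0.088]]
0.1 0.026 [287. 161.] [287. 142.] [[ 0.637 -0.241  0.058]]
0.1 0.045 [277. 122.] [295. 124.] [[ 0.643 -0.243  0.076]]
0.1 0.06 [270.  90.] [302. 109.] [[ 0.648 -0.244  0.09 ]]
0.2 0.026 [291. 161.] [286. 147.] [[ 0.635 -0.241  0.059]]
0.2 0.045 [284. 122.] [294. 132.] [[ 0.639 -0.242  0.078]]
0.2 0.06 [280.  90.] [300. 121.] [[ 0.643 -0.243  0.092]]
0.25 0.026 [293. 161.] [286. 149.] [[ 0.634 -0.241  0.059]]
0.25 0.045 [288. 122.] [293. 137.] [[ 0.637 -0.241  0.078]]
0.25 0.06 [284.  91.] [299. 127.] [[ 0.64  -0.242  0.093]]
[276. 166.]
```

```bash
sed -i 's/^JIG=.*/JIG=np.array([.5727,-.2273,-.233])/' h.py; python3 - <<'E'
from h import *
S=lambda x,y:("side",240+x/6,165+y/6-1.5)
for q in[(560,190),(360,135)]: print(ray(*S(*q),0))
for q in[(547,55),(265,5)]: print(ray(*S(*q),.06))
print(ray("side",222,214,.02))
print(ray("top",441,195,.05))
rep();goto(-.1,0,.15);goto(.105,0,.15)
E
```

```text
[ 0.56614247 -0.40442004  0.        ]
[ 0.68423493 -0.41075183  0.        ]
[ 0.58937222 -0.43051665  0.06      ]
[ 0.74514533 -0.41378146  0.06      ]
[ 0.75853832 -0.09701838  0.02      ]
[ 0.58585987 -0.42336685  0.05      ]
7.825 jig xy [-0.1124  0.0006] z 0.1525 F [0.82 0.27 0.07] M [ 0.03  0.07 -0.03] w 0.0018 q [ 0.52  0.1  -0.21  1.9   0.02  1.14 -1.5 ]
delta [0.0006, -0.0124, 0.0026] [-0.53, -0.12, -0.01]
delta [0.0006, -0.2174, 0.0045] [-0.53, -0.12, -0.01]
```

arm_command:
  deltas:
    - [0,-0.025,0.002,0,0,0,0.0]
    - [0,-0.05,0.002,0,0,0,0.0]
    - [0,-0.075,0.002,0,0,0,0.0]
    - [0,-0.1,0.002,0,0,0,0.0]
    - [0,-0.125,0.002,0,0,0,0.0]

```text
time_s: 8.45
eef_pos: [0.5852, -0.2289, 0.1443]
eef_rot: [-0.62, 0.784, -0.0, 0.0]
ft_force: [-1.0, -0.7, 0.6]
width: 0.0003
```

```bash
python3 look.py 8;  python3 - <<'E'
from h import *
goto(.105,0,.14); print(manip.state()["joint_efforts"].round(1)); cv2.imwrite("pics/s8f.png",manip.get_image("side"))
E
```

```text
8.45 jig xy [0.0126 0.0013] z 0.1443 F [-1.05 -0.67  0.63] M [ 0.07  0.04 -0.02] w 0.0003 q [ 0.46  0.35 -0.2   1.61  0.07  1.19 -1.56]
delta [0.0019, -0.0916, 0.004] [-0.07, 0.03, 0.07]
[  0.  -63.8  -1.8 -39.5   0.1  -0.1  -0.1]
```

View pics/s8f.png

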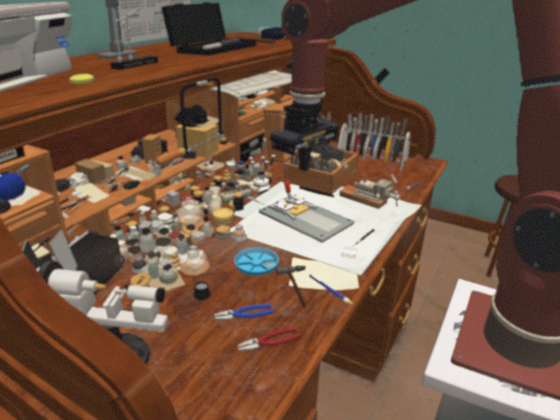

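View pics/t8.png

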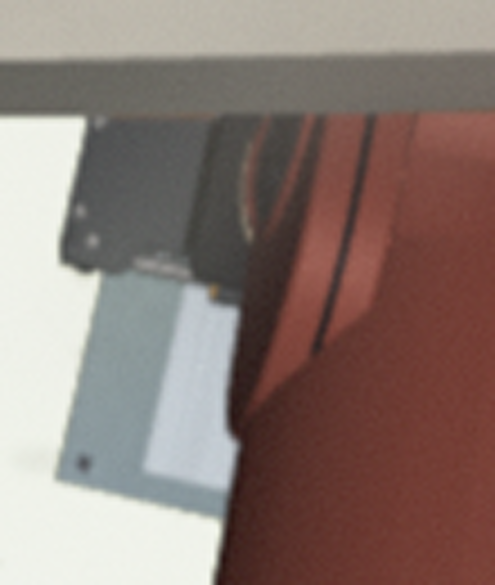

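arm_command:
  deltas:
    - [0.001,-0.02,0.006,0,0,0,0.0]
    - [0.001,-0.04,0.012,0,0,0,0.0]
    - [0.002,-0.06,0.016,0,0,0,0.0]
    - [0.002,-0.08,0.016,0,0,0,0.0]
    - [0.002,-0.092,0.016,0,0,0,0.0]

```text
time_s: 9.22
eef_pos: [0.6734, -0.2518, 0.1283]
eef_rot: [-0.62, 0.784, 0.0, -0.0]
ft_force: [0.5, 0.8, -0.7]
width: 0.0004
```

```bash
python3 look.py 9;  python3 - <<'E'
from h import *
goto(.105,0,.079); print(manip.state()["joint_efforts"].round(1)); 
E
```

```text
9.225 jig xy [ 0.1036 -0.0006] z 0.1283 F [ 0.48  0.78 -0.75] M [ 0.02 -0.   -0.02] w 0.0004 q [ 0.42  0.54 -0.19  1.37  0.1   1.24 -1.57]
delta [-0.0004, -0.0012, 0.0493] [-0.0, 0.01, 0.04]
[ -0.  -77.8  -2.5 -39.9   0.   -0.1  -0. ]
```

View pics/s9.png

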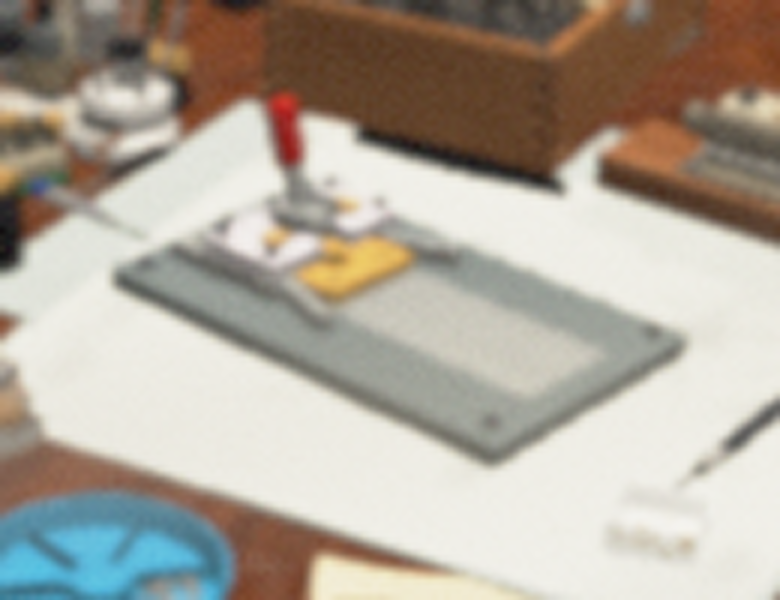

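Lever untouched, plate in place. Descend behind the lever.

arm_command:
  deltas:
    - [0,-0.001,0.015,0,0,0,0.0]
    - [0,-0.001,0.03,0,0,0,0.0]
    - [0,-0.001,0.045,0,0,0,0.0]
    - [0,-0.001,0.049,0,0,0,0.0]
    - [0,-0.001,0.049,0,0,0,0.0]

```text
time_s: 9.95
eef_pos: [0.674, -0.252, 0.0792]
eef_rot: [-0.62, 0.784, 0.0, -0.0]
ft_force: [0.2, 0.1, 0.7]
width: 0.0004
```

```bash
python3 - <<'E'
from h import *
rep();goto(.0725,0,.079)
im=manip.get_image("side");cv2.imwrite("pics/s10.png",cv2.resize(im[90:240,220:370],None,fx=4,fy=4))
E
```

```text
9.95 jig xy [ 0.1043 -0.0006] z 0.0792 F [0.21 0.13 0.68] M [ 0.03  0.06 -0.02] w 0.0004 q [ 0.42  0.58 -0.18  1.42  0.11  1.16 -1.58]
delta [-0.0006, 0.0318, 0.0002] [0.03, 0.01, 0.03]
```

View pics/s10.png

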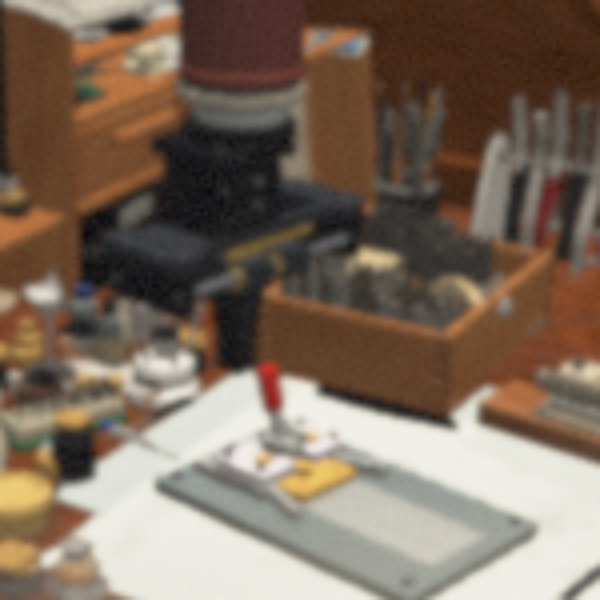

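arm_command:
  deltas:
    - [0,0.007,0,0,0,0,0.0]
    - [0,0.014,0,0,0,0,0.0]
    - [0,0.02,0,0,0,0,0.0]
    - [0,0.026,0,0,0,0,0.0]
    - [0,0.032,0,0,0,0,0.0]

```text
time_s: 10.62
eef_pos: [0.6427, -0.2446, 0.0797]
eef_rot: [-0.62, 0.784, -0.0, 0.0]
ft_force: [0.5, -0.3, 0.8]
width: 0.0003
```

```bash
python3 look.py 11; python3 - <<'E'
from h import *
goto(.0606,0,.079);goto(.0491,0,.0763);goto(.0386,0,.0706)
E
```

```text
10.625 jig xy [ 0.0721 -0.0006] z 0.0797 F [ 0.54 -0.28  0.83] M [ 0.01 -0.14  0.04] w 0.0003 q [ 0.44  0.52 -0.19  1.51  0.1   1.12 -1.58]
delta [-0.0007, 0.0112, 0.0006] [0.03, -0.0, 0.03]
delta [-0.0007, 0.0227, 0.0033] [0.03, -0.0, 0.03]
delta [-0.0007, 0.0332, 0.009] [0.03, -0.0, 0.03]
```

View pics/s11.png

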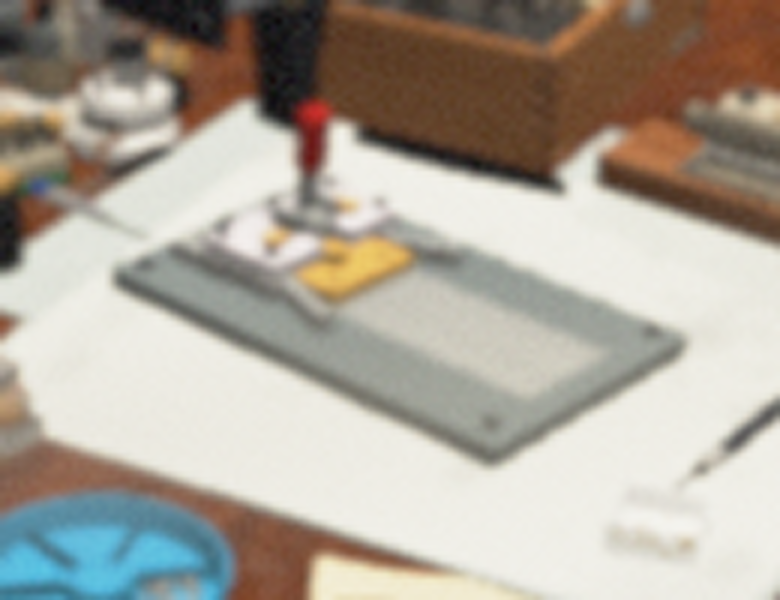

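The lever has come to vertical. Following the arc on.

arm_command:
  deltas:
    - [0,0.006,0.0,0,0,0,0.0]
    - [0,0.011,0.0,0,0,0,0.0]
    - [0,0.017,0.002,0,0,0,0.0]
    - [0,0.023,0.0035,0,0,0,0.0]
    - [0,0.028,0.006,0,0,0,0.0]

```text
time_s: 11.35
eef_pos: [0.6154, -0.2381, 0.0734]
eef_rot: [-0.62, 0.784, 0.0, 0.0]
ft_force: [1.4, -0.0, -0.5]
width: 0.0007
```

```bash
python3 look.py 12; python3 - <<'E'
from h import *
goto(.0386,0,.0706);goto(.030,0,.0624);goto(.0238,0,.0522)
E
```

```text
11.35 jig xy [ 0.044  -0.0006] z 0.0734 F [ 1.4  -0.04 -0.54] M [ 0.04 -0.07 -0.02] w 0.0007 q [ 0.45  0.47 -0.19  1.59  0.1   1.09 -1.57]
delta [-0.0007, 0.005, 0.0026] [0.06, 0.0, 0.03]
delta [-0.0007, 0.0136, 0.0108] [0.06, 0.0, 0.03]
delta [-0.0007, 0.0198, 0.021] [0.06, 0.0, 0.03]
```

View pics/s12.png

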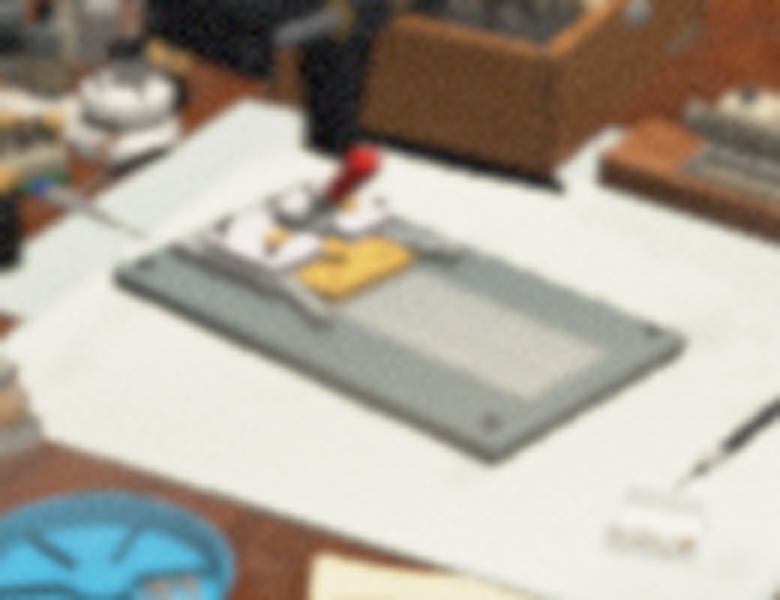

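arm_command:
  deltas:
    - [0,0.005,0.003,0,0,0,0.0]
    - [0,0.009,0.007,0,0,0,0.0]
    - [0,0.013,0.011,0,0,0,0.0]
    - [0,0.016,0.016,0,0,0,0.0]
    - [0,0.019,0.021,0,0,0,0.0]

```text
time_s: 12.08
eef_pos: [0.5973, -0.2338, 0.0523]
eef_rot: [-0.62, 0.784, -0.0, 0.0]
ft_force: [1.2, 0.0, 4.1]
width: 0.0005
```

```bash
python3 look.py 13; python3 - <<'E'
from h import *
goto(.0238,0,.0522)
E
```

```text
12.075 jig xy [ 0.0254 -0.0006] z 0.0523 F [1.24 0.04 4.15] M [ 0.01 -0.47 -0.05] w 0.0005 q [ 0.46  0.46 -0.19  1.66  0.1   1.03 -1.57]
delta [-0.0006, 0.0018, 0.0002] [-0.03, 0.0, 0.04]
```

View pics/s13.png

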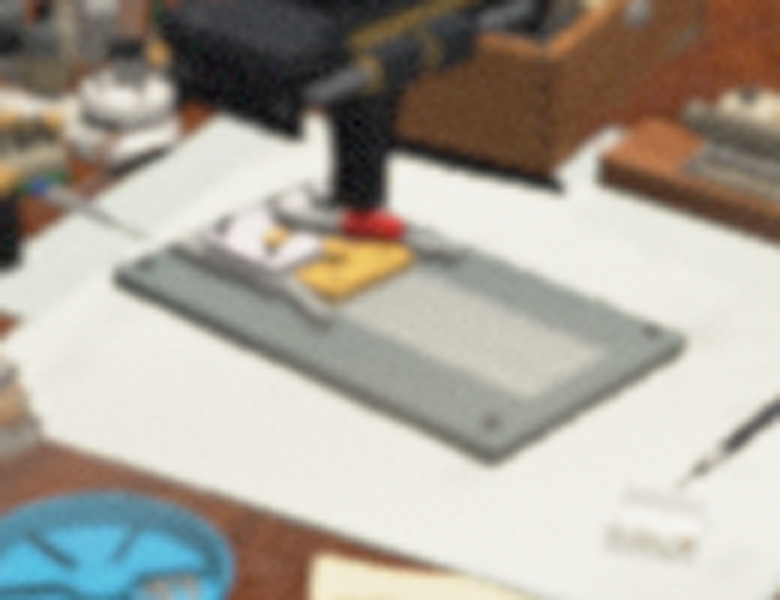

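Nearly down; press further until the hard stop shows in the force.

arm_command:
  deltas:
    - [0,0.002,0.002,0,0,0,0.0]
    - [0,0.003,0.004,0,0,0,0.0]
    - [0,0.003,0.005,0,0,0,0.0]
    - [0,0.003,0.006,0,0,0,0.0]
    - [0,0.003,0.006,0,0,0,0.0]

```text
time_s: 12.8
eef_pos: [0.5973, -0.2338, 0.0512]
eef_rot: [-0.62, 0.784, -0.003, 0.002]
ft_force: [-4.1, 0.8, 31.3]
width: 0.0005
```

```bash
python3 look.py 14
```

```text
12.8 jig xy [ 0.0254 -0.0007] z 0.0512 F [-4.1   0.83 31.27] M [ 0.65  1.15 -0.  ] w 0.0005 q [ 0.46  0.46 -0.2   1.67  0.1   1.02 -1.57]
```

arm_command:
  deltas:
    - [0,0.0,-0.01,0,0,0,0.0]
    - [0,0,-0.04,0,0,0,0.0]
    - [0,0.03,-0.09,0,0,0,0.0]
    - [0,0.08,-0.12,0,0,0,0.0]
    - [0,0.13,-0.14,0,0,0,0.0]

```text
time_s: 13.52
eef_pos: [0.4664, -0.2028, 0.1873]
eef_rot: [-0.62, 0.784, 0.0, -0.0]
ft_force: [0.0, 0.5, -0.1]
width: 0.0003
```

```bash
python3 look.py 15
```

```text
13.525 jig xy [-0.1091 -0.0008] z 0.1873 F [ 0.03  0.53 -0.09] M [ 0.01  0.04 -0.03] w 0.0003 q [ 0.53  0.08 -0.21  1.84  0.02  1.22 -1.5 ]
```

View pics/s15.png

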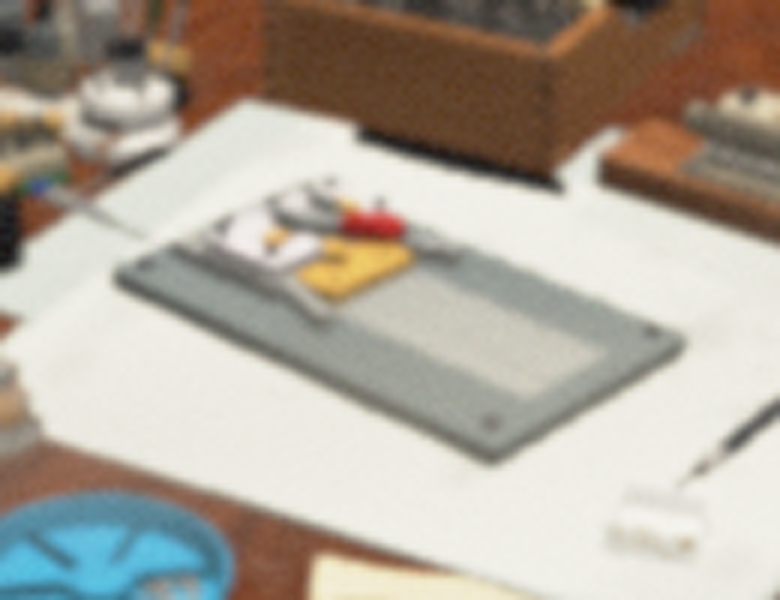

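View pics/t15.png

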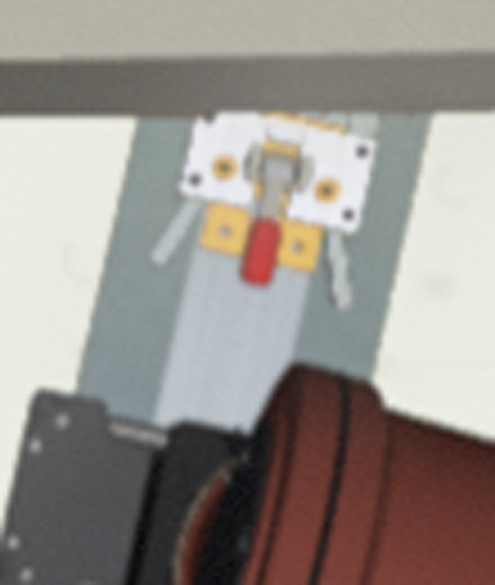

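```bash
python3 - <<'E'
from h import *
T=lambda x,y:("top",290+x/4.5,140+y/4.5)
for q in[(202,248),(317,272)]: print("rear",wj(ray(*T(*q),.0223)))
for th in(1.5,1.62,1.745):
    a=np.deg2rad(25)-th;X=pose(JIG,.0023,[[.056+.06*np.sin(a),0,.0315+.06*np.cos(a)]])
    print(th,((proj("side",X)[0]-[240,165])*6).round(),((proj("top",X)[0]-[290,140])*4.5).round())
manip.hand_in()
E
```

```text
rear [0.01217451 0.02639106]
rear [ 0.01286499 -0.03029134]
1.5 [392. 193.] [262. 272.]
1.62 [397. 208.] [259. 279.]
1.745 [400. 224.] [256. 285.]
the job is handed in; nothing more can be done
```

I loaded the jig and handed the job in after about 13.5 s of the 61 s allowed. `hand_in()` reports no verdict.

- **Plate:** I pushed it along the bed from behind with both fingertips, set 25 mm apart, under the bridge. It stopped moving at about 13 N. In the last top view its rear edge is at jig x of about +12.5 mm, against 13 mm when home. It is about 0.01 rad off square and about 2 mm off centre to the right.
- **Cam lever:** With the fingers closed, I came down behind the lever and pushed it over towards the robot and down. It stopped hard at about 31 N, with the fingertip at z = 51 mm, which matches the closed angle. It stayed down after I pulled away. I could not measure the cam's force on the plate.
- **Robot and other things:** The gripper ended clear, with about zero wrist force. The bystanders I could see in the pictures had not moved; the wax tin and the tweezers were partly hidden from the cameras.

**Disagreement:** The two cameras disagreed by about 8–12 mm on positions. I used the top view and corrected the jig position by about 2 mm, using the bridge edge and where the plate stopped. The plate readings above include that correction, so they are not fully independent checks.

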